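# Make up the microscope fitting kit

## Robot

A 6-joint arm with a two-finger parallel gripper is mounted at the origin on the work surface. World frame = base frame: x ahead of the robot, y to its left, z up, the work surface at z = 0. Lengths are in mm, angles in rad, forces in N, time in s.
With the tool pointing down it reaches from about 300 to 750 mm from the base axis. Payload 8.5 kg.
Tool frame: the origin (TCP) lies midway between the tips of the shut fingers; the grasp point (between the pads) lies behind it (ctrl.hold_point_z is the z of the grasp point in the tool frame, in mm); z points along the fingers, y is the line along which they close (so a half turn about z gives the same grasp; the last joint's range is limited). The gripper opens to 85 mm and grips with 20 to 120 N. Pads are 22 mm wide; open, the fingers measure 114 mm over their backs; the gripper's body (76 mm by 85 mm) begins 54 mm behind the grasp point. The pads swing forward as they close: fully open they stand 13 mm farther back than shut.
Start: joints at [-1.533, 0.381, 1.297, -0, 1.464, -0.215], TCP at [137.559, -532.502, 231.322] pointing down, gripper open.
Joint ranges: [-3.11, 3.11], [-0.89, 2.33], [0.22, 2.48], [-1.42, 4.56], [0.17, 2.85], [-2.88, 2.88]. Speed limits (rad/s): [2.39, 2.39, 3.14, 3.14, 3.14, 3.14].

## Interface

Orientations are given as [roll, pitch, yaw] about the fixed x, y, z axes, in that order (R = Rz(yaw) Ry(pitch) Rx(roll)).
In Python, from cell import ctrl gives the robot as it stands.
- The arm moves only by the shell command python3 -m pendant 'ROWS' [FORCE]. ROWS is JSON, a list of rows, each a list of 3 entries, a list of its own where there are three numbers: the shift along the tool's x, y, z normalised to -1 to 1, where 1 is 0.3 m, then the turn, a rotation vector about the tool's x, y, z normalised to -1 to 1, where 1 is 45 degrees, then the opening, from -1 (shut) to 1 (fully open). A call has 1 to 12 rows; each row shifts and turns the commanded pose from where the row before left it, along the tool's axes as they then stand; what a row does not reach is not made up. A row lasts 1/10 s, in which the tool goes at most 50 mm and 8.59 degrees, less where a joint would pass 70% of its speed; a pose out of reach is approached as far as the arm can. A call with a number of a shift or a turn outside -1 to 1 is refused whole. A call with a gripper value outside its range is refused whole. The fingers move at their own pace and stop on an object; FORCE is the grip in N (left out, the last holds). Time passes only in rows, so rows that do not move let the fingers close. It gives the time, the measured TCP pose, the force, the opening and the grip force at its end, in the units of the state.
- ctrl.state(): the state, without advancing time (a new reading comes with each control period).
- ctrl.snapshot(name): name is "side" or "top" or "wrist"; returns (picture, depth): 480x640x3 uint8, red, green, blue; 480x640 float32, mm along the optical axis (not along the pixel's ray), 0 where there is no reading.
- ctrl.camera_info(name): a dict with "fx", "fy", "cx", "cy" (pixels), "R" (3x3) and "t" (3): a world point X has camera coordinates R X + t; the wrist camera has in their place "T_tool_cam" (4x4, takes a point from camera to tool coordinates, whose origin is the TCP and whose axes are the flange's). Camera axes: x right, y down, z forward; pixel columns grow to the right and rows downward; lengths in mm; the calibration is good to about 2 mm. A picture is of the moment at which its call begins: read the wrist's pose just before it. camera_info takes no time and is no camera call.
- ctrl.close_job(): hands the job in; it is judged then, once.
The state is a dict: "t": time; "joint_pos": joint angles; "qvel": joint speeds; "joint_efforts": joint torques, N m; "ee_pos": TCP position; "eef_rot": TCP orientation; "wrist_force": force on the tool from outside, world axes, zero at the start; "ft_torque": the same for the moment, N m; "gripper_width": opening from 0.0 (shut) to 1.0 (fully open); "gripper_force": force on a finger pad.
Only numpy, scipy, OpenCV 4.12 (cv2) and the standard library are available. Lean on these libraries where they do the work, as an engineer would, in place of code of your own. Each camera call takes 0.05 s, during which the arm holds its last target. There are 200 camera calls.

## Task

Make up the fitting kit in the caddy: slide the vise's jaw well open to free the black filter mount, only then lift the mount out and set it down flat on its foot in the caddy's white tray, and pull the red-handled driver out of its cup and stand it, handle up, on the bottom of the caddy's tall green pocket. Set things down gently without dropping them, and leave the other two drivers standing in their cups and everything else on the bench where it is.

Things in the scene. Friction and masses are not known exactly. Their poses are not given: they have to be found in the camera images.
- vise: Blue quick-release vise, fixed to the table, 180 mm long (its x, the sliding direction) x 80 mm wide (y). Origin: centre of its underside. Its bed's top is 25 mm up. The plain fixed jaw, at the +x end (x = 64 to 88 mm), is 70 mm wide and its top is 49 mm up. The sliding jaw is on the -x side and opens towards -x.
- vise_jaw (a joint): Opening of the vise's steel sliding jaw in m: 0 closed, 0.040 fully open, moving towards the vise's -x; stiff, about 5 N of friction, stays where left. Closed, the jaw spans x = -45 to 15 mm of the vise, is 70 mm wide, its top 48 mm up, and its lip covers the edge of the mount's foot by 8 mm, so the mount cannot be lifted until it has opened more than about 10 mm.
- jaw_grip (a point): Top centre of the orange upright grip tab on the sliding jaw, 85 mm above the table. The tab is 16 mm thick along the vise's x, 34 mm wide along its y and stands 37 mm above the jaw's top; it can be pinched from above. It moves with the jaw; its axes are the vise's.
- mount: Finished filter mount, black, 0.35 kg. A foot 56 x 90 x 10 mm (x, y, z) carries a central block 30 x 60 mm, 55 mm tall above the foot, with brass-rimmed windows on its y ends; total height 65 mm. Origin: centre of its underside; z up. It starts in the vise on the 25 mm high bed, 35 mm to +x of the vise's origin, axes along the vise's; the upper 41 mm of its block stand above both jaws.
- stand: Aluminium driver stand fixed to the table: base 60 x 172 x 6 mm (x, y, z) with three round upright cups in a row along its y at y = -56, 0 and 56 mm; inner diameter 31 mm, outer 37 mm, inner floor 6 mm and rims 114 mm above the table. Origin: centre of its underside.
- driver_red: The red-handled driver to be used, 180 mm long, 0.09 kg, standing handle up and nearly upright in any one of the three cups. Steel shank 8 mm in diameter, 95 mm long, below a round handle 26 mm in diameter, 85 mm long. Origin: the shank's tip (its lower end); z runs along it to the handle. The upper 72 mm of the handle stand out of the cup; grip it there.
- driver_blue: Blue-handled driver of the same shape and origin, in another cup of the stand; to be left.
- driver_yellow: Yellow-handled driver of the same shape and origin, in another cup of the stand; to be left.
- caddy: Kit caddy fixed to the table, 174 mm long (its x). Origin: centre of its underside. A white open tray, outer 124 x 92 x 30 mm, inner 116 x 84 mm (long side along x), centred at x = -25 mm; and joined to its +x end a tall green square pocket, outer 50 x 50 mm, inner 42 x 42 mm, rim 114 mm above the table, centred at x = 62 mm. Both floors are 4 mm up.
- tray_floor (a point): Centre of the tray's inner floor, 4 mm above the table; axes of the caddy.
- pocket_floor (a point): Centre of the green pocket's inner floor, 4 mm above the table; axes of the caddy.
- post: Obstacle: tall bare steel optical post fixed to the table close to the driver stand, on the stand's +x side; 19 mm in diameter, 240 mm tall, foot 40 mm in diameter. Origin: centre of its underside.
- cleaner: Bystander: clear bottle of lens cleaner with a blue cap, 40 mm in diameter, 145 mm tall, close to the driver stand. Origin: centre of its underside.
- objective: Bystander: aluminium objective lens standing on the table beside the vise, 32 mm in diameter, 62 mm tall. Origin: centre of its underside.
- adapter: Bystander: black adapter ring lying flat beside the caddy, 64 mm outside, 44 mm inside, 10 mm high. Origin: centre of its underside.
- capjar: Bystander: amber jar with a black lid, 60 mm in diameter, 60 mm tall. Origin: centre of its underside.
- slidebox: Bystander: grey slide box 85 x 60 x 35 mm. Origin: centre of its underside.
- lenstube: Bystander: dark steel lens tube standing upright beside the caddy's tray, 36 mm in diameter, 120 mm tall. Origin: centre of its underside.
Mind the look-alikes: they are no part of the job. There is more than one size of the driver_red; the one meant has the size given above.

How it is judged:
By the outcome, as a careful person would: the job done as asked, in the order asked, and still so for the second after the job is handed in, with the robot touching nothing.
It also fails if it takes over 67 s, if anything falls off the work surface, if the arm or the gripper's body presses on something with over 40 N, if the wrist force passes 120 N, or if a joint passes its speed limit or range.

## Working session

There is one attempt and no reset: what is moved stays moved. The work goes in short steps, Python scripts to look and compute and a shell command to move; the robot and the scene stay as the last step left them, time stands still between calls to the robot, and variables do not carry over. Pictures are saved under pics/ and viewed, at most 10 in all, crops included, and the job is handed in when it is done.

```bash
ls; mkdir -p pics
python3 - <<'E'
from cell import ctrl
import cv2,numpy as np
np.set_printoptions(precision=2,suppress=True)
s=ctrl.state();print(s['t'],s['ee_pos'],s['eef_rot'],s['gripper_width'],ctrl.hold_point_z)
for n in('top','side'):
    im,d=ctrl.snapshot(n);np.savez('%s0.npz'%n,im=im,d=d);cv2.imwrite('pics/%s0.png'%n,im[:,:,::-1])
    c=ctrl.camera_info(n);R=np.array(c['R']);print(n,c['fx'],c['cx'],c['cy'],R,-R.T@np.array(c['t']))
print(ctrl.camera_info('wrist'))
E
```

```text
pics
0.0 [ 137.55 -532.19  230.69] [-3.14 -0.    0.25] 1.0031898106381865 -18.700000000000003
top 530.217292888838 330.013003419239 240.5294447816233 [[-0.03 -1.    0.02]
 [-0.98  0.02 -0.18]
 [ 0.18 -0.02 -0.98]] [ 341.52   -9.3  1340.56]
side 473.53055264021793 320.75993896456504 239.15239579427885 [[ 1.   -0.1   0.02]
 [-0.06 -0.76 -0.65]
 [ 0.08  0.64 -0.76]] [ 503.14 -616.43  787.72]
{'fx': 417.3755672711361, 'fy': 417.3755672711361, 'cx': 316.6779599745814, 'cy': 243.74800314544325, 'T_tool_cam': array([[   0.  ,   -0.95,   -0.3 ,   75.71],
       [   1.  ,    0.  ,    0.  ,   -1.02],
       [  -0.  ,   -0.3 ,    0.95, -143.15],
       [   0.  ,    0.  ,    0.  ,    1.  ]])}
```

View pics/top0.png

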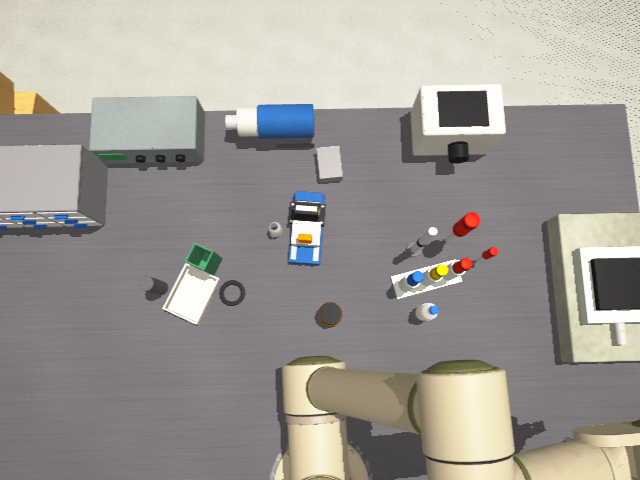

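View pics/side0.png

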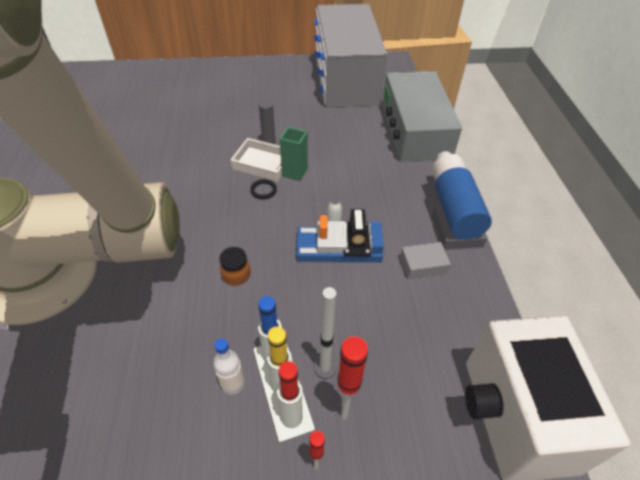

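The top view shows the caddy (tray 190,293; pocket 203,260), the vise with its orange tab (305,239) and the mount (308,213), and the stand with blue (415,279), yellow (440,271) and red (462,265).
There are three red candidates in the top view: the cupped one (462,265), a big one (467,224) and a small one (490,252). In the side view they are at (289,372), (352,365) and (317,445). The one in the cup fits, since the other two are free-standing and the wrong size. I'll confirm this in a crop and measure.

```bash
cat > h.py <<'E'
import numpy as np,cv2
from cell import ctrl
np.set_printoptions(precision=1,suppress=True)
def cam(n,st=None):
    """K params, R(world->cam), t"""
    c=ctrl.camera_info(n)
    if n!='wrist': return c,np.array(c['R']),np.array(c['t'])
    T=np.eye(4);from scipy.spatial.transform import Rotation as Ro
    T[:3,:3]=Ro.from_euler('xyz',st['eef_rot']).as_matrix();T[:3,3]=st['ee_pos']
    W=np.linalg.inv(T@np.array(c['T_tool_cam']));return c,W[:3,:3],W[:3,3]
def ray(C,px):
    c,R,t=C;px=np.atleast_2d(px).astype(float)
    v=np.c_[(px[:,0]-c['cx'])/c['fx'],(px[:,1]-c['cy'])/c['fy'],np.ones(len(px))]
    return -R.T@t,v@R
def onplane(C,px,z):
    o,v=ray(C,px);return o+v*((z-o[2])/v[:,2])[:,None]
def cloud(C,d):
    v,u=np.mgrid[:480,:640];o,r=ray(C,np.c_[u.ravel(),v.ravel()])
    return (o+r*d.reshape(-1,1)).reshape(480,640,3)
def tri(C1,p1,C2,p2):
    o1,a=ray(C1,p1);o2,b=ray(C2,p2);a=a[0]/np.linalg.norm(a);b=b[0]/np.linalg.norm(b)
    s=np.linalg.lstsq(np.c_[a,-b],o2-o1,rcond=None)[0];A=o1+s[0]*a;B=o2+s[1]*b
    return (A+B)/2,np.linalg.norm(A-B)
def blobs(im,lo,hi,amin=30):
    """hsv mask -> components"""
    h=cv2.cvtColor(im,cv2.COLOR_RGB2HSV);m=cv2.inRange(h,np.array(lo),np.array(hi))
    n,l,s,c=cv2.connectedComponentsWithStats(m);return [(c[i],s[i],l==i) for i in range(1,n) if s[i,4]>=amin]
COL=dict(red=((0,170,80),(6,255,255)),blue=((105,150,80),(120,255,255)),yellow=((22,150,100),(35,255,255)),orange=((8,180,150),(20,255,255)),green=((65,100,20),(90,255,255)))
def snap(n):
    st=ctrl.state();im,d=ctrl.snapshot(n);return im,d,cam(n,st)
E
python3 - <<'E'
from h import *
o=[]
for n,(x,y) in dict(top=(445,255),side=(310,390)).items():
    f=np.load(n+'0.npz');im,d=f['im'],f['d'];C=cam(n);P=cloud(C,d)
    k=im[max(0,y-75):y+75,x-95:x+95];k=cv2.resize(k,None,fx=2,fy=2) if 0 else k
    o.append(cv2.resize(k[:150],(400,316),interpolation=cv2.INTER_CUBIC))
    for cn,(lo,hi) in COL.items():
        for c,s,m in blobs(im,lo,hi):
            p=P[m&(d>0)]
            if len(p) and 0<p[:,0].mean()<700: 
                z=p[:,2].max(); t=p[p[:,2]>np.percentile(p[:,2],97)-6]
                print(n,cn,c,s[:5],'mean',p.mean(0),'top',t.mean(0),'zmin',p[:,2].min())
cv2.imwrite('pics/crop1.png',np.hstack(o)[:,:,::-1])
E
```

```text
top red [466.5 223.6] [453 212  27  25 371] mean [ 578.3 -330.1  214.3] top [ 581.3 -334.9  242.1] zmin 132.05552880291452
top red [490.1 252.6] [483 247  15  12 113] mean [ 527.3 -406.7  123.2] top [ 528.4 -410.2  141.2] zmin 77.61852552203618
top red [462.4 265.1] [453 258  20  15 189] mean [ 493.6 -327.6  167.2] top [ 495.2 -331.5  187.1] zmin 106.20381805108536
top blue [309.1 196.5] [294 192  31  12 257] mean [692.2  14.8  47.9] top [691.7  14.   51.1] zmin 21.215383502257055
top blue [ 60.7 216.5] [ 54 215  14   4  54] mean [633.5 588.7 133.3] top [633.1 587.3 134.6] zmin 120.62414277872813
top blue [ 16.9 217.5] [ 10 216  14   4  53] mean [633.5 689.3 133.1] top [633.4 688.5 134.4] zmin 121.02161955566203
top blue [ 28.9 222.1] [ 23 221  13   4  40] mean [633.6 688.6  83.7] top [633.4 687.1  84.6] zmin 77.43967160900456
top blue [ 70.6 221.1] [ 65 220  13   4  40] mean [633.8 589.3  83. ] top [633.2 586.4  85. ] zmin 77.47930359578095
top blue [ 39.5 226.5] [ 34 225  12   4  48] mean [633.4 689.4  33. ] top [633.5 687.9  34.5] zmin 25.660087739037408
top blue [ 79.9 225.6] [ 7
[... 1958 characters left out ...]
  8  38] mean [689.9 -22.   26. ] top [691.5 -20.4  30.7] zmin 17.098220489492633
side blue [266.6 304.4] [259 297  16  16 205] mean [ 470.9 -227.1  185.6] top [ 470.7 -226.4  186.1] zmin 178.4508624523179
side blue [268.2 320.5] [262 312  14  19 179] mean [ 471.  -235.3  152.7] top [ 471.5 -235.9  170.2] zmin 124.2220623587142
side blue [221.  345.4] [215 339  13  14 129] mean [ 399.6 -267.2  144.7] top [ 399.4 -266.6  145.3] zmin 136.7694645586522
side yellow [277.4 344.5] [269 327  18  37 455] mean [ 484.1 -285.4  167.5] top [ 483.7 -280.7  186.1] zmin 119.68780240740841
side orange [323.1 226.1] [321 216   6  21 101] mean [582.4  17.3  79.8] top [582.9  22.1  85.4] zmin 57.80190933165579
```

View pics/crop1.png

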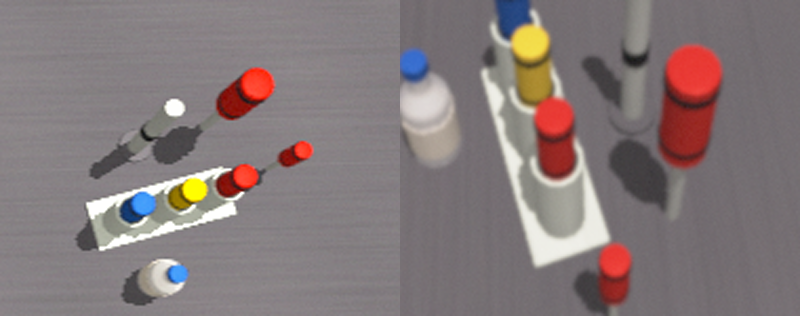

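The crop confirms the cupped red driver. Its top is at 187 mm, against 242 mm and 141 mm for the two look-alikes. I'll move over the vise for a wrist view.

```bash
python3 -m pendant '[[[0,0,-0.05],[0,0,-0.19],1],[[0,0,-0.05],[0,0,-0.19],1],[[0,0,-0.05],[0,0,-0.19],1],[[0,0,-0.05],[0,0,-0.19],1],[[0,0,-0.05],[0,0,-0.19],1],[[0,0,-0.05],[0,0,-0.19],1],[[0,0,-0.05],[0,0,-0.19],1],[[0,0,-0.05],[0,0,-0.19],1]]'
python3 -m pendant '[[[0.13,0.084,0],[0,0,0],1],[[0.13,0.084,0],[0,0,0],1],[[0.13,0.084,0],[0,0,0],1],[[0.13,0.084,0],[0,0,0],1],[[0.13,0.084,0],[0,0,0],1],[[0.13,0.084,0],[0,0,0],1],[[0.13,0.084,0],[0,0,0],1],[[0.13,0.084,0],[0,0,0],1]]'
python3 -m pendant '[[[0.13,0.084,0],[0,0,0],1],[[0.13,0.084,0],[0,0,0],1],[[0.13,0.084,0],[0,0,0],1],[[0.13,0.084,0],[0,0,0],1],[[0.13,0.084,0],[0,0,0],1],[[0.13,0.084,0],[0,0,0],1],[[0.13,0.084,0],[0,0,0],1],[[0.13,0.084,0],[0,0,0],1],[[0,0,0],[0,0,0],0.0],[[0,0,0],[0,0,0],0.0]]'
python3 - <<'E'
from h import *
im,d,C=snap('wrist');np.savez('w1.npz',im=im,d=d,R=C[1],t=C[2]);cv2.imwrite('pics/w1.png',im[:,:,::-1])
s=ctrl.state();print(s['t'],np.array(s['ee_pos']),s['eef_rot'],s['gripper_width'])
E
```

```text
t: 0.9
ee_pos: [137.6, -532.3, 351.6]
eef_rot: [-3.141, -0.001, 1.453]
wrist_force: [-0.3, -1.0, 0.8]
gripper_width: 1.0
gripper_force: 0.0
t: 1.7
ee_pos: [377.0, -246.1, 351.2]
eef_rot: [-3.141, -0.0, 1.446]
wrist_force: [0.2, -1.2, 0.5]
gripper_width: 0.999
gripper_force: 0.0
t: 2.7
ee_pos: [615.1, 37.3, 350.3]
eef_rot: [-3.14, 0.0, 1.448]
wrist_force: [-0.7, -0.3, -0.9]
gripper_width: 0.689
gripper_force: 0.0
2.75 [614.7  36.5 350.9] [-3.1  0.   1.4] 0.6041847463719289
```

View pics/w1.png

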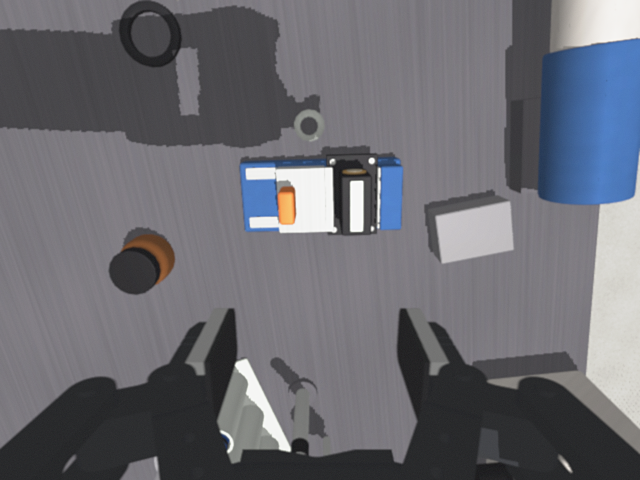

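The wrist view shows the vise lying along the image rows, with the orange tab at (287,205), the block top at (355,203) and the objective at (309,125). I'll now measure the vise, mount, caddy and the obstacles from two views.

```bash
cat >> h.py <<'E'
def rect(P,m):
    """min-area rectangle of world xy of masked points: centre, size, long-side yaw (deg)"""
    p=P[m][:,:2].astype(np.float32);(c,s,a)=cv2.minAreaRect(p)
    if s[0]<s[1]: s=s[::-1];a-=90
    return np.array(c),np.array(s),(a+90)%180-90
E
python3 - <<'E'
from h import *
f=np.load('w1.npz');im,d=f['im'],f['d'];C=(ctrl.camera_info('wrist'),f['R'],f['t']);P=cloud(C,d);ok=d>0
u=np.zeros((480,640),bool);u[140:250,225:420]=1
Z=P[...,2]
def lev(lo,hi,roi):
    m=((Z>lo)&(Z<hi)&roi&ok).astype(np.uint8);m=cv2.morphologyEx(m,cv2.MORPH_OPEN,np.ones((2,2)));return m>0
for nm,lo,hi,roi in(('blocktop+tab',82,96,u),):
    m=lev(lo,hi,roi);n,l,s,c=cv2.connectedComponentsWithStats(m.astype(np.uint8))
    for i in range(1,n):
        if s[i,4]>40: print(nm,c[i],s[i],'z',np.median(Z[l==i]),*rect(P,l==i))
for nm,lo,hi in(('jaws',44,53),('bed',21,29)):
    m=lev(lo,hi,u);n,l,s,c=cv2.connectedComponentsWithStats(m.astype(np.uint8))
    for i in range(1,n):
        if s[i,4]>80: print(nm,c[i],s[i],'z',np.median(Z[l==i]),*rect(P,l==i))
m=lev(15,60,u);print('vise all',*rect(P,m))
for n in('top','side'):
    f=np.load(n+'0.npz');im,d=f['im'],f['d'];C=cam(n);P=cloud(C,d);Z=P[...,2];X=P[...,0];Y=P[...,1]
    def reg(nm,x0,x1,y0,y1,z0,z1):
        m=(X>x0)&(X<x1)&(Y>y0)&(Y<y1)&(Z>z0)&(Z<z1)&(d>0)
        if m.sum()>8: print(n,nm,m.sum(),'z',np.median(Z[m]),*rect(P,m))
    reg('traypocket z>18 ',380,600,200,400,22,34);reg('tray rim',380,600,200,400,27,32);reg('pocket rim',480,600,220,330,108,119)
    reg('lenstube',380,600,330,450,100,130);reg('post top',500,620,-320,-200,232,246);reg('cleaner',350,450,-320,-200,130,150)
    reg('tab',540,620,0,50,80,90);reg('block',600,680,-10,50,86,96)
    reg('redtop',470,530,-360,-300,182,192);reg('bigred',540,640,-380,-300,237,246);reg('smallred',500,560,-440,-380,135,146)
    reg('objective',560,680,55,120,55,68);reg('stand',400,560,-400,-160,3,9);reg('adapter',400,520,170,250,6,14)
E
```

```text
blocktop+tab [356.9 205. ] [ 342  175   31   61 1834] z 90.66399292806258 [652.3  39.1] [154.8  44.2] -84.97765827178955
blocktop+tab [286.9 208.6] [279 192  17  34 510] z 85.24926155160998 [593.4  58.9] [124.3  21.2] 71.06083679199219
jaws [390.5 197.7] [ 378  166   26   65 1547] z 49.374796906740926 [681.9  46.5] [168.9  58.3] -68.31375885009766
jaws [309.9 198.6] [ 277  168   57   65 2860] z 48.424223299189606 [602.   45.8] [141.5  63.4] 82.09820556640625
bed [390.2 161.7] [379 159  23   6 118] z 25.709239567873283 [699.5  51.9] [30.4  7.4] -13.863510131835938
bed [264.2 193.5] [ 240  161   87   72 2723] z 25.721345094247226 [569.3  52.5] [164.3  77.9] 48.2916145324707
vise all [623.3  41.3] [190.1 144.6] -7.9809112548828125
top traypocket z>18  417 z 29.39392021006074 [486.4 313.2] [171.8 125.2] -25.89032745361328
top tray rim 240 z 29.68352929958121 [485.4 311. ] [171.9 119.7] -26.107139587402344
top pocket rim 168 z 113.65589313914177 [536.6 271.9] [52.2 49.8] 64.1932144165039
top lenstube 226 z 120.08864982863338 [475.4 389.4] [34.6 34.3] 9.45317268371582
top post top 70 z 239
[... 1257 characters left out ...]
8 [ 398.9 -265.9] [19.  18.9] -14.554389953613281
side tab 107 z 84.98237015108884 [583.7  23.7] [35.1 14.3] 84.52345275878906
side block 339 z 91.02140544340523 [652.5  19.9] [61.5 30.1] 84.7803955078125
side redtop 269 z 186.23756222435668 [ 496.1 -334.1] [24.4 24.3] -3.5640411376953125
side bigred 518 z 241.5545127270496 [ 582.7 -337.9] [33.3 32.8] 16.40926742553711
side smallred 204 z 140.3454868467236 [ 529.4 -412.8] [19.9 19.6] -57.444923400878906
side objective 42 z 58.711567882577754 [614.   94.7] [22.2 17.8] -9.095703125
side stand 1567 z 6.133029339441123 [ 480.1 -280.3] [239.2 159.6] 89.73474884033203
side adapter 273 z 10.360011350626792 [460.4 216. ] [74.4 63.2] 81.4905776977539
```

Run:
```python
from h import *
f=np.load('w1.npz');im,d=f['im'],f['d'];C=(ctrl.camera_info('wrist'),f['R'],f['t']);P=cloud(C,d)
Z=P[...,2]
def fit(nm,lo,hi,u0,u1,v0,v1):
    m=np.zeros(Z.shape,bool);m[v0:v1,u0:u1]=1;m&=(Z>lo)&(Z<hi)&(d>0);p=P[m][:,:2]
    best=None
    for a in np.radians(np.arange(-20,20,.25)):
        q=p@np.array([[np.cos(a),-np.sin(a)],[np.sin(a),np.cos(a)]]);l=np.percentile(q,1,0);h=np.percentile(q,99,0)
        A=np.prod(h-l)
        if best is None or A<best[0]: best=(A,np.degrees(a),h-l,np.array([[np.cos(a),-np.sin(a)],[np.sin(a),np.cos(a)]])@((l+h)/2))
    print(nm,m.sum(),'z',np.median(P[m][:,2]),'yaw',best[1],'size',best[2],'c',best[3])
fit('block',86,96,335,380,165,245);fit('tab',82,90,270,300,180,235);fit('fixedjaw',46,53,374,410,150,240)
fit('jaw',45,51,270,337,150,245);fit('vise>15',18,60,225,420,145,250)
fit('obj',55,70,285,335,100,145)
for n in('top','side'):
    f=np.load(n+'0.npz');d=f['d'];P=cloud(cam(n),d);Z=P[...,2];X=P[...,0];Y=P[...,1]
    m=(X>535)&(X<590)&(Y>-280)&(Y<-220)&(Z>234)&(Z<246)&(d>0);print(n,'post',P[m].mean(0))
    for k,(x0,x1,y0,y1,lo,hi) in dict(cup=(450,540,-375,-185,111,117),).items():
        m=(X>x0)&(X<x1)&(Y>y0)&(Y<y1)&(Z>lo)&(Z<hi)&(d>0);p=P[m]
        for a,b in((-375,-305),(-305,-250),(-250,-190)):
            q=p[(p[:,1]>a)&(p[:,1]<b)];print(n,'rim',len(q),q[:,:2].min(0),q[:,:2].max(0),(q.min(0)+q.max(0))/2)
    for yb in range(120,190,8):
        m=(X>460)&(X<540)&(Y>-375)&(Y<-310)&(Z>yb-4)&(Z<yb+4)&(d>0)
        if m.sum()>3: print(n,yb,m.sum(),P[m].mean(0))
```

```text
block 1821 z 90.66476133173188 yaw -6.000000000000001 size [29.4 58.7] c [650.5  22.6]
tab 515 z 85.24926129779374 yaw -5.25 size [15.3 33.5] c [581.  27.]
fixedjaw 1509 z 49.41887171791552 yaw -4.5 size [25.1 68.1] c [690.3  16.9]
jaw 2864 z 48.445864970024644 yaw -4.25 size [58.7 68.8] c [599.   25.5]
vise>15 9184 z 41.000641876372384 yaw -3.7499999999999996 size [174.1  82.8] c [614.9  27. ]
obj 169 z 58.10399208435268 yaw -7.0 size [22.2 21.7] c [612.6 102.9]
top post [ 558.7 -250.1  240. ]
top rim 39 [ 477.5 -347.2] [ 513.4 -315.4] [ 495.4 -331.3  114. ]
top rim 43 [ 464.8 -292.8] [ 500.1 -260.6] [ 482.5 -276.7  114. ]
top rim 39 [ 451.9 -238. ] [ 487.2 -206.2] [ 469.6 -222.1  114.1]
top 120 28 [ 493.6 -325.1  118.9]
top 128 9 [ 490.5 -324.9  128.6]
top 136 10 [ 491.5 -323.2  135.7]
top 144 13 [ 490.9 -324.3  144.2]
top 152 8 [ 493.  -321.8  152.8]
top 160 13 [ 490.4 -324.3  159.5]
top 168 9 [ 492.  -323.3  166.4]
top 176 16 [ 491.5 -324.4  177.7]
top 184 81 [ 495.5 -331.1  185.1]
side post [ 559.4 -252.8  239.8]
side rim 142 [ 478.9 -351.9] [ 514.4 -322.5] [ 496.7 -337.2  114. ]
side rim 95 [ 465.5 -296.6] [ 501.2 -267.7] [ 483.4 -282.2  114. ]
side rim 67 [ 452.5 -241.5] [ 487.9 -213.9] [ 470.2 -227.7  114. ]
side 120 55 [ 496.5 -341.5  119.9]
side 128 36 [ 496.2 -343.   127.7]
side 136 42 [ 496.7 -343.   135.9]
side 144 43 [ 497.1 -342.9  144.1]
side 152 39 [ 497.  -342.5  151.9]
side 160 48 [ 497.4 -343.   159.9]
side 168 38 [ 496.5 -343.3  167.4]
side 176 58 [ 496.2 -342.8  176.7]
side 184 265 [ 496.7 -335.1  185.7]
```

```bash
python3 -m pendant '[[[0,0,0],[0,0,-0.056],0],[[-0.023,-0.053,0],[0,0,0],0],[[-0.023,-0.054,0],[0,0,0],0],[[0,0,0.15],[0,0,0],0],[[0,0,0.15],[0,0,0],0],[[0,0,0.15],[0,0,0],0],[[0,0,0.15],[0,0,0],0],[[0,0,0.1],[0,0,0],0],[[0,0,0],[0,0,0],0],[[0,0,0],[0,0,0],0]]' 40
python3 - <<'E'
from h import *
im,d,C=snap('wrist');P=cloud(C,d);s=ctrl.state();print(s['t'],np.array(s['ee_pos']),s['eef_rot'],s['gripper_width'])
m=(abs(P[...,2]-85)<4)&(d>0)&(abs(P[...,0]-582)<22)&(abs(P[...,1]-25)<30)
print(m.sum(),P[m].mean(0) if m.any() else 0, *( (P[m].min(0),P[m].max(0)) if m.any() else ()))
E
```

```text
t: 3.75
ee_pos: [582.1, 24.6, 142.8]
eef_rot: [3.14, 0.0, 1.489]
wrist_force: [0.1, -0.9, -0.4]
gripper_width: 0.499
gripper_force: 0.0
3.8 [582.6  24.8 143.6] [3.1 0.  1.5] 0.5038163414568465
1865 [581.1  28.5  85.1] [571.7  10.7  81.1] [590.   44.7  87.6]
```

```bash
python3 -m pendant '[[[0,0,0.12],[0,0,0],0],[[0,0,0.12],[0,0,0],0],[[0,0,0.05],[0,0,0],0],[[0,0,0],[0,0,0],-1],[[0,0,0],[0,0,0],-1],[[0,0,0],[0,0,0],-1],[[0,0,0],[0,0,0],-1],[[0,0,0],[0,0,0],-1],[[0,0,0],[0,0,0],-1]]' 50
python3 -m pendant '[[[0,-0.01,0],[0,0,0],-1],[[0,-0.02,0],[0,0,0],-1],[[0,-0.02,0],[0,0,0],-1],[[0,-0.02,0],[0,0,0],-1],[[0,-0.02,0],[0,0,0],-1],[[0,-0.02,0],[0,0,0],-1],[[0,-0.017,0],[0,0,0],-1],[[0,0,0],[0,0,0],-1],[[0,0,0],[0,0,0],-1]]'
```

```text
t: 4.7
ee_pos: [582.9, 25.2, 56.4]
eef_rot: [3.138, 0.0, 1.49]
wrist_force: [-0.3, -0.9, 6.9]
gripper_width: 0.181
gripper_force: 51.5
t: 5.6
ee_pos: [545.1, 28.8, 56.4]
eef_rot: [3.137, -0.0, 1.49]
wrist_force: [0.8, 2.3, 10.5]
gripper_width: 0.18
gripper_force: 52.0
```

```bash
python3 -m pendant '[[[0,0,0],[0,0,0],0.2],[[0,0,0],[0,0,0],0.2],[[0,0,0],[0,0,0],0.2],[[0,0,-0.1],[0,0,0],0.2],[[0,0,-0.16],[0,0,0],0.2],[[0,0,-0.16],[0,0,0],0.2],[[0,0.119,0],[0,0,0],0.2],[[0,0.119,0],[0,0,0],0.2],[[0,0.119,0],[0,0,0],0.2],[[0,0,0],[0,0,0],0.2],[[0,0,0],[0,0,0],0.2]]'
python3 - <<'E'
from h import *
im,d,C=snap('wrist');cv2.imwrite('pics/w2.png',im[:,:,::-1]);P=cloud(C,d);Z=P[...,2];s=ctrl.state();print(s['t'],np.array(s['ee_pos']),s['eef_rot'],s['gripper_width'])
def fit(nm,x0,x1,y0,y1,lo,hi):
    m=(P[...,0]>x0)&(P[...,0]<x1)&(P[...,1]>y0)&(P[...,1]<y1)&(Z>lo)&(Z<hi)&(d>0);p=P[m][:,:2];best=None
    for a in np.radians(np.arange(-15,10,.25)):
        M=np.array([[np.cos(a),-np.sin(a)],[np.sin(a),np.cos(a)]]);q=p@M;l=np.percentile(q,1,0);h=np.percentile(q,99,0);A=np.prod(h-l)
        if best is None or A<best[0]: best=(A,np.degrees(a),h-l,M@((l+h)/2))
    print(nm,m.sum(),'z',np.median(Z[m]),'yaw',best[1],'size',best[2],'c',best[3])
fit('block',625,680,-20,62,86,96);fit('tab',525,565,0,60,80,90);fit('fixed',672,710,-25,60,46,53)
E
```

```text
t: 6.7
ee_pos: [650.4, 20.1, 179.4]
eef_rot: [-3.14, -0.0, 1.491]
wrist_force: [-1.1, -0.7, -0.9]
gripper_width: 0.606
gripper_force: 0.0
6.75 [650.   20.1 179.9] [-3.1 -0.   1.5] 0.5996151090840989
block 4984 z 90.63495128351278 yaw -6.25 size [29.4 58.3] c [650.6  22.8]
tab 1514 z 85.17277706769158 yaw -5.5 size [15.2 32.7] c [544.5  31. ]
fixed 3676 z 49.41539307786326 yaw -5.75 size [25.1 67.9] c [690.2  17.3]
```

View pics/w2.png

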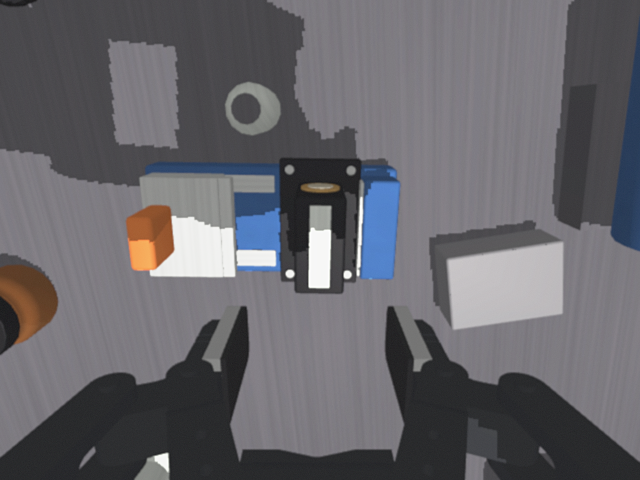

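The view shows the jaw's front edge at column 237 and the mount's foot at columns 280–360, so the foot is clear. I'll grasp the block across its 30 mm.

```bash
python3 -m pendant '[[[0.005,0.002,0],[0,0,0.02],0.2],[[0,0,0.15],[0,0,0],0.2],[[0,0,0.15],[0,0,0],0.2],[[0,0,0.09],[0,0,0],0.2],[[0,0,0.025],[0,0,0],0.2],[[0,0,0],[0,0,0],-1],[[0,0,0],[0,0,0],-1],[[0,0,0],[0,0,0],-1],[[0,0,0],[0,0,0],-1],[[0,0,0],[0,0,0],-1],[[0,0,0],[0,0,0],-1]]' 60
python3 -m pendant '[[[0,0,-0.01],[0,0,0],-1],[[0,0,-0.02],[0,0,0],-1],[[0,0,-0.05],[0,0,0],-1],[[0,0,0],[0,0,0],-1]]'
python3 - <<'E'
from h import *
# caddy: tray rim / pocket fits, in top and side views and in the old wrist view
for n in('top','side'):
    f=np.load(n+'0.npz');d=f['d'];P=cloud(cam(n),d);X,Y,Z=P[...,0],P[...,1],P[...,2]
    for nm,b in dict(pocket=(480,590,230,320,109,118),tray=(400,560,250,400,26,33),floor=(400,560,250,400,1,9),lens=(440,510,350,430,112,126)).items():
        m=(X>b[0])&(X<b[1])&(Y>b[2])&(Y<b[3])&(Z>b[4])&(Z<b[5])&(d>0);m=cv2.morphologyEx(m.astype(np.uint8),cv2.MORPH_OPEN,np.ones((2,2)))>0
        p=P[m][:,:2];best=None
        for a in np.radians(np.arange(-45,-10,.5)):
            M=np.array([[np.cos(a),-np.sin(a)],[np.sin(a),np.cos(a)]]);q=p@M;l=np.percentile(q,1,0);h=np.percentile(q,99,0);A=np.prod(h-l)
            if best is None or A<best[0]: best=(A,np.degrees(a),h-l,M@((l+h)/2))
        print(n,nm,m.sum(),'z',np.median(Z[m]),'yaw',best[1],'size',best[2],'c',best[3])
E
```

```text
t: 7.85
ee_pos: [652.0, 21.4, 57.5]
eef_rot: [3.139, 0.0, 1.475]
wrist_force: [-0.3, 0.4, 6.6]
gripper_width: 0.341
gripper_force: 63.4
t: 8.25
ee_pos: [652.2, 21.4, 81.7]
eef_rot: [3.138, 0.0, 1.475]
wrist_force: [0.5, -0.7, -3.3]
gripper_width: 0.344
gripper_force: 62.2
top pocket 132 z 109.9155495600346 yaw -26.0 size [48.8 48.8] c [535.4 270.7]
top tray 125 z 25.175880745937548 yaw -25.5 size [125.2  90.7] c [456.  309.3]
top floor 1361 z 4.245333117894461 yaw -10.5 size [152.6 147.1] c [477.9 319.4]
top lens 197 z 120.10597667653269 yaw -14.500000000000002 size [31.4 55.9] c [477.  400.8]
side pocket 176 z 111.51164138875396 yaw -24.000000000000004 size [48.7 88.4] c [545.2 285.7]
side tray 225 z 27.24853209437356 yaw -10.5 size [132.1 130.2] c [469.  318.2]
side floor 709 z 4.994601729892338 yaw -10.5 size [114.8 116.9] c [461.8 303.3]
side lens 144 z 119.62054292257608 yaw -10.5 size [ 31.8 193.6] c [491.6 467. ]
```

```bash
python3 -m pendant '[[[0,0,-0.15],[0,0,0],-1],[[0,0,-0.15],[0,0,0],-1],[[0,0,-0.03],[0,0,-0.19],-1],[[0,0,0],[0,0,-0.19],-1],[[0,0,0],[0,0,-0.19],-1],[[0,0,0],[0,0,-0.19],-1],[[0,0,0],[0,0,-0.19],-1],[[0,0,0],[0,0,-0.19],-1],[[0,0,0],[0,0,-0.19],-1],[[0,0,0],[0,0,-0.19],-1],[[0,0,0],[0,0,-0.027],-1],[[0,0,0],[0,0,0],-1]]'
python3 -m pendant '[[[0.125,0.073,0],[0,0,0],-1],[[0.125,0.073,0],[0,0,0],-1],[[0.125,0.073,0],[0,0,0],-1],[[0.125,0.073,0],[0,0,0],-1],[[0.125,0.073,0],[0,0,0],-1],[[0.125,0.073,0],[0,0,0],-1],[[0.125,0.073,0],[0,0,0],-1],[[0.125,0.073,0],[0,0,0],-1],[[0,0,0],[0,0,0],-1],[[0,0,0],[0,0,0],-1]]'
python3 - <<'E'
from h import *
im,d,C=snap('wrist');np.savez('w3.npz',im=im,d=d,R=C[1],t=C[2]);cv2.imwrite('pics/w3.png',im[:,:,::-1])
s=ctrl.state();print(s['t'],np.array(s['ee_pos']),s['eef_rot'],s['gripper_width'])
E
```

```text
t: 9.45
ee_pos: [651.2, 21.5, 178.4]
eef_rot: [-3.141, -0.001, 2.687]
wrist_force: [0.8, 0.1, -3.7]
gripper_width: 0.341
gripper_force: 62.2
t: 10.45
ee_pos: [457.4, 310.7, 178.9]
eef_rot: [-3.142, 0.0, 2.689]
wrist_force: [0.1, 0.3, -3.5]
gripper_width: 0.343
gripper_force: 62.1
10.5 [458.1 309.9 178.8] [-3.1  0.   2.7] 0.3436772202626897
```

View pics/w3.png

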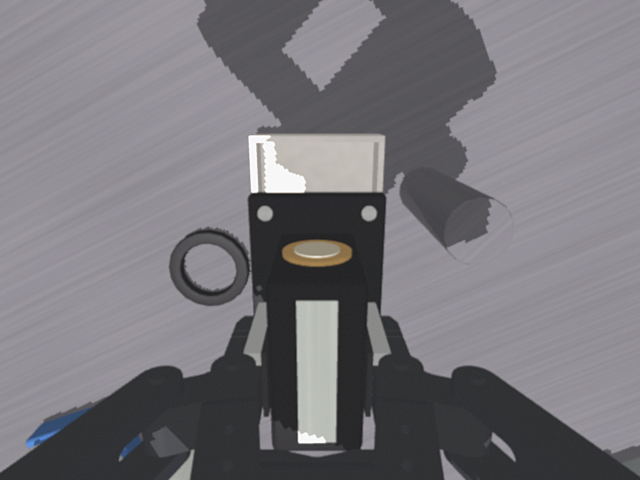

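The mount is held squarely over the tray, whose rim spans columns 248–385 with its far end at row 135. The lens tube (455,215) is clear. I'll check the offset against the rim.

Run:
```python
from h import *
f=np.load('w3.npz');C=(ctrl.camera_info('wrist'),f['R'],f['t']);P=cloud(C,f['d'])
th=-0.449;ex=np.array([np.cos(th),np.sin(th)]);ey=np.array([-ex[1],ex[0]])
t0=np.array([458.1,309.9])
g=P[132:190,246:390];v=g[...,2];r=g[(v>27)&(v<33)][:,:2]-t0;a=np.c_[r@ex,r@ey]
print('rim rel tcp: x min',np.percentile(a[:,0],1),'y',np.percentile(a[:,1],[1,99]),'n',len(a))
for dx0 in(-60,-50,-40,-30):
    b=a[(a[:,0]>dx0)&(a[:,0]<dx0+10),1]
    if len(b)>5: print(dx0,np.percentile(b,[2,98]))
fl=g[(v>1)&(v<8)];print('floor z',np.median(fl[:,2]) if len(fl) else 0)
px=[[249,200],[382,200],[270,195],[360,195]];q=onplane(C,px,178.8-57.5+25+10)[:,:2]-t0;print('foot top edge',np.c_[q@ex,q@ey])
```

```text
rim rel tcp: x min -63.860394949210416 y [-45.5  46.1] n 1442
-60 [-45.4  46. ]
-50 [-45.5  46.2]
-40 [-45.6  46.1]
-30 [-45.1  46.2]
floor z 4.464037733147336
foot top edge [[-45.5 -26.7]
 [-45.3  26.9]
 [-47.5 -18.2]
 [-47.4  17.9]]
```

```bash
python3 -m pendant '[[[0.005,0,0.12],[0,0,0],-1],[[0,0,0.14],[0,0,0],-1],[[0,0,0.12],[0,0,0],-1],[[0,0,0.06],[0,0,0],-1],[[0,0,0.02],[0,0,0],-1],[[0,0,0.003],[0,0,0],-1],[[0,0,0],[0,0,0],-1],[[0,0,0],[0,0,0],-1]]'
python3 -m pendant '[[[0,0,0.003],[0,0,0],-1],[[0,0,0.003],[0,0,0],-1],[[0,0,0.003],[0,0,0],-1],[[0,0,0],[0,0,0],-1]]'
```

```text
t: 11.3
ee_pos: [457.3, 310.8, 41.1]
eef_rot: [3.14, 0.002, 2.689]
wrist_force: [-0.4, -0.0, -3.4]
gripper_width: 0.342
gripper_force: 62.0
t: 11.7
ee_pos: [456.5, 310.7, 37.2]
eef_rot: [-3.142, -0.0, 2.69]
wrist_force: [-0.3, 0.2, -3.5]
gripper_width: 0.339
gripper_force: 62.0
```

```bash
python3 -m pendant '[[[0,0,0.002],[0,0,0],-1],[[0,0,0],[0,0,0],-1],[[0,0,0],[0,0,0],-1]]'
python3 -m pendant '[[[0,0,0.002],[0,0,0],-1],[[0,0,0],[0,0,0],-1],[[0,0,0],[0,0,0],-1]]'
```

```text
t: 12.0
ee_pos: [456.6, 310.7, 36.6]
eef_rot: [-3.142, -0.0, 2.69]
wrist_force: [-0.3, 0.1, -3.7]
gripper_width: 0.339
gripper_force: 62.0
t: 12.3
ee_pos: [456.6, 310.7, 36.4]
eef_rot: [3.141, 0.0, 2.69]
wrist_force: [-2.0, -0.6, 4.8]
gripper_width: 0.338
gripper_force: 63.1
```

Contact registered at +4.8 N, so the mount is resting. I'll release it, rise, and look at the tray.

```bash
python3 -m pendant '[[[0,0,0],[0,0,0],-0.2],[[0,0,0],[0,0,0],0.0],[[0,0,0],[0,0,0],0.2],[[0,0,0],[0,0,0],0.2],[[0,0,-0.02],[0,0,0],0.2],[[0,0,-0.08],[0,0,0],0.2],[[0,0,-0.15],[0,0,0],0.2],[[0,0,-0.15],[0,0,0],0.2],[[0,0,-0.15],[0,0,0],0.2],[[0,0,-0.15],[0,0,0],0.2],[[0,0,-0.15],[0,0,0],0.2],[[0,0,-0.03],[0,0,0],0.2]]'
python3 - <<'E'
from h import *
im,d,C=snap('wrist');np.savez('w4.npz',im=im,d=d,R=C[1],t=C[2]);cv2.imwrite('pics/w4.png',im[:,:,::-1])
s=ctrl.state();print(s['t'],np.array(s['ee_pos']),s['eef_rot'],s['gripper_width'])
P=cloud(C,d);Z=P[...,2];m=(abs(P[...,0]-457)<60)&(abs(P[...,1]-310)<60)&(d>0)
for lo,hi in((66,75),(11,18)):
    k=m&(Z>lo)&(Z<hi);print(k.sum(),np.median(Z[k]),P[k].mean(0))
m=(Z>110)&(Z<118)&(d>0)&(abs(P[...,0]-537)<40)&(abs(P[...,1]-272)<40);p=P[m][:,:2];th=-.449;M=np.array([[np.cos(th),-np.sin(th)],[np.sin(th),np.cos(th)]]);q=p@M
l,h=np.percentile(q,1,0),np.percentile(q,99,0);print('pocket rim',m.sum(),np.median(Z[m]),h-l,M@((l+h)/2))
E
```

```text
t: 13.5
ee_pos: [457.4, 311.1, 305.9]
eef_rot: [3.134, 0.007, 2.69]
wrist_force: [0.7, -1.2, -0.6]
gripper_width: 0.604
gripper_force: 0.0
13.55 [457.2 311.  304.5] [3.1 0.  2.7] 0.6035432494902359
2186 69.60178118629241 [456.7 309.9  69.6]
2497 14.45399474403581 [449.  313.2  14.5]
pocket rim 1080 114.28218553838613 [49.9 49.7] [534.1 273.3]
```

View pics/w4.png

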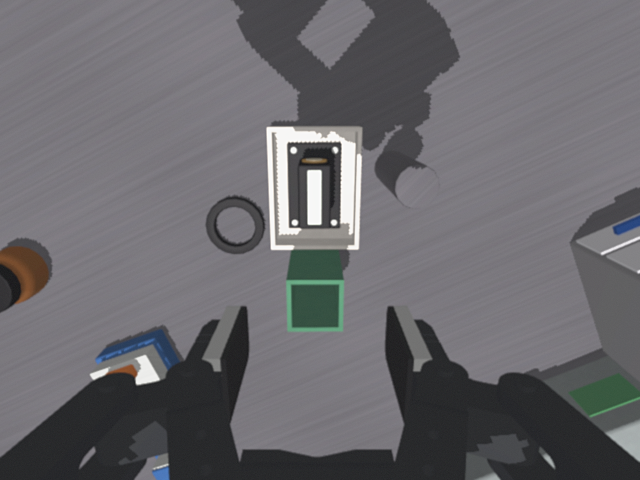

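The mount sits flat in the tray (block top 69.6 mm, foot top 14.5 mm) and the pocket rim is at (315,305). On to the driver.

```bash
python3 -m pendant '[[[0,0,-0.02],[0,0,0.188],0.2],[[0,0,-0.02],[0,0,0.188],0.2],[[0,0,-0.02],[0,0,0.188],0.2],[[0,0,-0.02],[0,0,0.188],0.2],[[0,0,-0.02],[0,0,0.188],0.2],[[0,0,0],[0,0,0.187],0.2]]'
python3 -m pendant '[[[-0.152,-0.027,0],[0,0,0],0.2],[[-0.152,-0.027,0],[0,0,0],0.2],[[-0.152,-0.027,0],[0,0,0],0.2],[[-0.152,-0.027,0],[0,0,0],0.2],[[-0.152,-0.027,0],[0,0,0],0.2],[[-0.152,-0.027,0],[0,0,0],0.2],[[-0.152,-0.027,0],[0,0,0],0.2]]'
python3 -m pendant '[[[-0.152,-0.027,0],[0,0,0],0.2],[[-0.152,-0.027,0],[0,0,0],0.2],[[-0.152,-0.027,0],[0,0,0],0.2],[[-0.152,-0.027,0],[0,0,0],0.2],[[-0.152,-0.027,0],[0,0,0],0.2],[[-0.152,-0.027,0],[0,0,0],0.2],[[-0.152,-0.027,0],[0,0,0],0.2],[[0,0,0],[0,0,0],0.2],[[0,0,0],[0,0,0],0.2]]'
python3 - <<'E'
from h import *
im,d,C=snap('wrist');np.savez('w5.npz',im=im,d=d,R=C[1],t=C[2]);cv2.imwrite('pics/w5.png',im[:,:,::-1])
s=ctrl.state();print(s['t'],np.array(s['ee_pos']),np.array(s['eef_rot'])*1000,s['gripper_width'])
P=cloud(C,d);Z=P[...,2]
for nm,x,y,z,r in(('red',496,-334,186,18),('yellow',483,-279,186,18),('blue',470,-225,186,18),('bigred',582,-337,241,25),('post',559,-251,240,20),('smallred',529,-412,140,18)):
    m=(abs(Z-z)<4)&(d>0)&(np.hypot(P[...,0]-x,P[...,1]-y)<r)
    if m.sum()>20: (c,rad)=cv2.minEnclosingCircle(P[m][:,:2].astype(np.float32));print(nm,m.sum(),P[m].mean(0),np.array(c),rad)
E
```

```text
t: 14.15
ee_pos: [456.4, 310.6, 329.3]
eef_rot: [-3.14, 0.0, 1.799]
wrist_force: [0.4, -0.6, 0.0]
gripper_width: 0.601
gripper_force: 0.0
t: 14.85
ee_pos: [474.7, -14.7, 328.8]
eef_rot: [-3.14, -0.001, 1.805]
wrist_force: [0.1, 0.0, -0.3]
gripper_width: 0.6
gripper_force: 0.0
t: 15.75
ee_pos: [493.9, -337.1, 328.1]
eef_rot: [-3.14, -0.003, 1.803]
wrist_force: [-0.7, -0.8, 0.3]
gripper_width: 0.598
gripper_force: 0.0
15.8 [ 494.1 -336.1  329. ] [-3140.7    -2.   1804.7] 0.6051206555711076
red 996 [ 494.2 -330.6  186.2] [ 494.4 -331.4] 12.856154441833496
yellow 1163 [ 481.2 -276.9  186.2] [ 481.3 -277.3] 12.9290132522583
blue 1408 [ 468.1 -223.   186.1] [ 468.1 -222.8] 12.925593376159668
bigred 2422 [ 579.5 -334.1  241.3] [ 580.4 -335.1] 17.344392776489258
post 1047 [ 557.1 -249.2  240.3] [ 557.8 -249. ] 9.5781888961792
smallred 402 [ 527.2 -408.9  140.5] [ 527.4 -409.6] 10.372382164001465
```

View pics/w5.png

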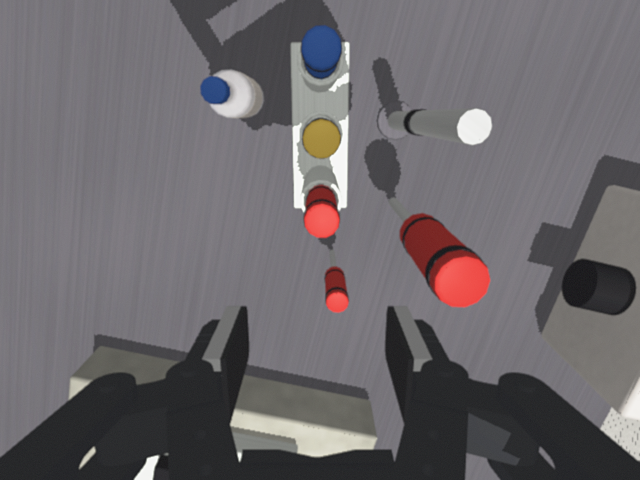

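The view confirms red is the nearest cup at (321,219), with yellow at (321,138) and blue at (321,48). The large red (460,280), small red (337,300) and post (475,126) are clear of the gripper footprint. I'll descend and grip it.

```bash
python3 -m pendant '[[[0.012,0.006,0.1],[0,0,0],0.2],[[0,0,0.15],[0,0,0],0.2],[[0,0,0.15],[0,0,0],0.2],[[0,0,0.15],[0,0,0],0.2],[[0,0,0.08],[0,0,0],0.2],[[0,0,0.023],[0,0,0],0.2],[[0,0,0],[0,0,0],-1],[[0,0,0],[0,0,0],-1],[[0,0,0],[0,0,0],-1],[[0,0,0],[0,0,0],-1],[[0,0,0],[0,0,0],-1],[[0,0,0],[0,0,0],-1]]' 40
python3 -m pendant '[[[0,0,-0.01],[0,0,0],-1],[[0,0,-0.02],[0,0,0],-1],[[0,0,-0.04],[0,0,0],-1],[[0,0,0],[0,0,0],-1]]'
```

```text
t: 17.0
ee_pos: [495.8, -333.1, 135.8]
eef_rot: [3.14, 0.003, 1.805]
wrist_force: [1.0, 0.9, 6.4]
gripper_width: 0.295
gripper_force: 39.9
t: 17.4
ee_pos: [495.7, -333.3, 157.2]
eef_rot: [3.14, 0.003, 1.805]
wrist_force: [0.1, -0.0, -1.4]
gripper_width: 0.297
gripper_force: 39.4
```

```bash
python3 -m pendant '[[[0,0,-0.1],[0,0,0],-1],[[0,0,-0.15],[0,0,0],-1],[[0,0,-0.15],[0,0,0],-1],[[0,0,-0.15],[0,0,0],-1],[[0,0,-0.08],[0,0,0],-1],[[0,0,0],[0,0,0],-1]]'
python3 -m pendant '[[[0.149,0.046,0],[0,0,0],-1],[[0.149,0.046,0],[0,0,0],-1],[[0.149,0.046,0],[0,0,0],-1],[[0.149,0.046,0],[0,0,0],-1],[[0.149,0.046,0],[0,0,0],-1],[[0.149,0.046,0],[0,0,0],-1],[[0.149,0.046,0],[0,0,0],-1]]'
python3 -m pendant '[[[0.149,0.046,0],[0,0,0],-1],[[0.149,0.046,0],[0,0,0],-1],[[0.149,0.046,0],[0,0,0],-1],[[0.149,0.046,0],[0,0,0],-1],[[0.149,0.046,0],[0,0,0],-1],[[0.149,0.046,0],[0,0,0],-1],[[0,0,0],[0,0,0],-1],[[0,0,0],[0,0,0],-1]]'
python3 - <<'E'
from h import *
s=ctrl.state();print(s['t'],np.array(s['ee_pos']),np.array(s['eef_rot'])*1000,s['gripper_width'])
o=[]
for n in('top','side'):
    im,d,C=snap(n);np.savez(n+'6.npz',im=im,d=d);P=cloud(C,d)
    x,y={'top':(210,260),'side':(290,140)}[n];o.append(cv2.resize(im[y-75:y+75,x-95:x+95],(400,316),interpolation=cv2.INTER_CUBIC))
    h=cv2.cvtColor(im,cv2.COLOR_RGB2HSV);m=((h[...,0]<7)|(h[...,0]>172))&(h[...,1]>150)&(h[...,2]>60)&(d>0)&(P[...,1]>200)&(P[...,1]<350)&(abs(P[...,0]-535)<60);
    if m.any():print(n,'red',m.sum(),P[m].mean(0),P[m].min(0),P[m].max(0))
    # steel shank: pts below the handle above pocket
    m=(d>0)&(abs(P[...,0]-535)<25)&(abs(P[...,1]-273)<25)&(P[...,2]>205)&(P[...,2]<300)
    for z in range(205,300,15):
        k=m&(abs(P[...,2]-z)<7)
        if k.sum()>2: print(n,z,k.sum(),P[k].mean(0))
cv2.imwrite('pics/c6.png',np.hstack(o)[:,:,::-1])
E
```

```text
t: 18.0
ee_pos: [495.6, -333.1, 348.0]
eef_rot: [3.138, 0.006, 1.805]
wrist_force: [0.7, -0.6, -1.2]
gripper_width: 0.289
gripper_force: 39.5
t: 18.7
ee_pos: [516.0, -3.9, 342.7]
eef_rot: [-3.14, -0.001, 1.805]
wrist_force: [0.9, -0.6, -1.1]
gripper_width: 0.292
gripper_force: 39.5
t: 19.5
ee_pos: [534.6, 274.8, 342.3]
eef_rot: [-3.139, 0.0, 1.806]
wrist_force: [0.1, -0.7, -0.9]
gripper_width: 0.295
gripper_force: 39.6
19.5 [534.6 274.8 342.3] [-3138.7     0.4  1806.5] 0.29539713402912016
top 220 8 [533.4 271.8 220.5]
top 235 7 [533.1 271.8 234. ]
top 250 5 [534.3 271.2 248.9]
side red 502 [536.7 263.4 357.5] [524.3 256.  312.7] [549.1 288.9 400.4]
side 220 19 [534.6 270.8 220. ]
side 235 22 [534.9 270.2 236. ]
side 250 24 [535.  270.2 250. ]
side 265 27 [535.8 270.2 264.5]
side 280 24 [534.7 270.2 280.4]
side 295 22 [534.4 270.  294.1]
```

View pics/c6.png

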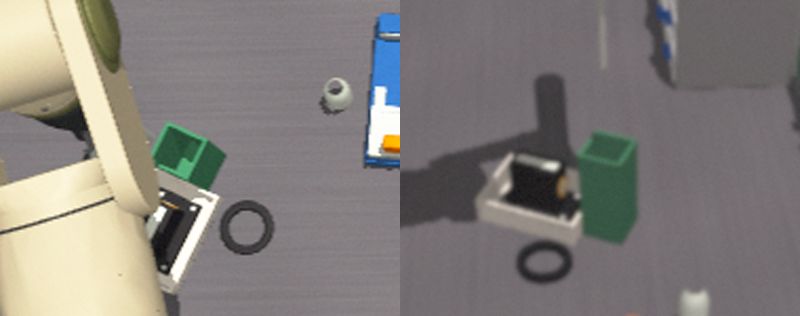

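The shank is vertical over the pocket (tip about 212 mm up, bottom centred near 535,273). The mount is unmoved in the tray. I'll centre slightly and lower.

```bash
python3 -m pendant '[[[-0.008,0.003,0],[0,0,0],-1],[[0,0,0.1],[0,0,0],-1],[[0,0,0.15],[0,0,0],-1],[[0,0,0.15],[0,0,0],-1],[[0,0,0.15],[0,0,0],-1],[[0,0,0.1],[0,0,0],-1],[[0,0,0.03],[0,0,0],-1],[[0,0,0],[0,0,0],-1],[[0,0,0],[0,0,0],-1]]'
python3 -m pendant '[[[0,0,0.003],[0,0,0],-1],[[0,0,0.003],[0,0,0],-1],[[0,0,0],[0,0,0],-1],[[0,0,0],[0,0,0],-1]]'
```

```text
t: 20.5
ee_pos: [537.4, 271.9, 142.1]
eef_rot: [3.138, -0.0, 1.804]
wrist_force: [0.5, -0.9, -0.5]
gripper_width: 0.294
gripper_force: 39.7
t: 20.9
ee_pos: [536.5, 272.1, 138.7]
eef_rot: [3.141, -0.0, 1.805]
wrist_force: [-0.7, -0.6, -0.4]
gripper_width: 0.291
gripper_force: 39.7
```

```bash
python3 -m pendant '[[[0,0,0.004],[0,0,0],-1],[[0,0,0.004],[0,0,0],-1],[[0,0,0.004],[0,0,0],-1],[[0,0,0],[0,0,0],-1],[[0,0,0],[0,0,0],-1]]'
python3 -m pendant '[[[0,0,0.003],[0,0,0],-1],[[0,0,0],[0,0,0],-1],[[0,0,0],[0,0,0],-1]]'
```

```text
t: 21.4
ee_pos: [536.4, 272.1, 134.7]
eef_rot: [-3.141, -0.0, 1.805]
wrist_force: [-0.3, 0.1, -1.8]
gripper_width: 0.293
gripper_force: 39.7
t: 21.7
ee_pos: [536.5, 272.1, 134.0]
eef_rot: [3.141, -0.0, 1.805]
wrist_force: [0.7, -0.4, -0.7]
gripper_width: 0.294
gripper_force: 39.9
```

```bash
python3 -m pendant '[[[0,0,0.003],[0,0,0],-1],[[0,0,0],[0,0,0],-1],[[0,0,0],[0,0,0],-1]]'
python3 -m pendant '[[[0,0,0.002],[0,0,0],-1],[[0,0,0],[0,0,0],-1],[[0,0,0],[0,0,0],-1]]'
```

```text
t: 22.0
ee_pos: [536.6, 272.1, 133.8]
eef_rot: [3.14, -0.0, 1.805]
wrist_force: [-1.1, -0.4, 5.8]
gripper_width: 0.299
gripper_force: 40.5
t: 22.3
ee_pos: [536.7, 272.2, 133.8]
eef_rot: [3.139, -0.0, 1.805]
wrist_force: [-2.0, -0.0, 9.4]
gripper_width: 0.29
gripper_force: 41.0
```

It's seated on the floor. I'll release, rise, retreat and verify.

```bash
python3 -m pendant '[[[0,0,-0.003],[0,0,0],-1],[[0,0,0],[0,0,0],-0.3],[[0,0,0],[0,0,0],-0.1],[[0,0,0],[0,0,0],0.1],[[0,0,0],[0,0,0],0.2],[[0,0,0],[0,0,0],0.2],[[0,0,-0.02],[0,0,0],0.2],[[0,0,-0.08],[0,0,0],0.2],[[0,0,-0.15],[0,0,0],0.2],[[0,0,-0.15],[0,0,0],0.2],[[0,0,-0.15],[0,0,0],0.2],[[0,0,-0.1],[0,0,0],0.2]]'
python3 -m pendant '[[[-0.15,-0.046,0],[0,0,0],0.2],[[-0.15,-0.046,0],[0,0,0],0.2],[[-0.15,-0.046,0],[0,0,0],0.2],[[-0.15,-0.046,0],[0,0,0],0.2],[[-0.1,-0.03,0],[0,0,0],0.2],[[0,0,0],[0,0,0],0.2]]'
python3 - <<'E'
from h import *
o=[]
for n in('top','side'):
    im,d,C=snap(n);P=cloud(C,d);o.append(cv2.resize(im,(400,300),interpolation=cv2.INTER_AREA))
    h=cv2.cvtColor(im,cv2.COLOR_RGB2HSV)
    m=((h[...,0]<7)|(h[...,0]>172))&(h[...,1]>150)&(h[...,2]>60)&(d>0)&(abs(P[...,1]-272)<60)&(abs(P[...,0]-535)<60)
    k=m&(P[...,2]>180);print(n,'red',m.sum(),P[m].max(0),P[k].mean(0) if k.any() else 0)
    for nm,x,y,z in(('tab',545,29,85),('mount',457,310,70),('yellow',483,-279,186),('blue',470,-225,186),('obj',612,100,58)):
        k=(d>0)&(np.hypot(P[...,0]-x,P[...,1]-y)<35)&(abs(P[...,2]-z)<6);print(n,nm,k.sum(),P[k].mean(0) if k.any() else 0)
cv2.imwrite('pics/c7.png',np.hstack(o)[:,:,::-1]);print(ctrl.state()['t'],ctrl.state()['ee_pos'])
E
```

```text
t: 23.5
ee_pos: [536.3, 272.1, 332.4]
eef_rot: [3.137, -0.0, 1.805]
wrist_force: [0.5, 0.8, -1.2]
gripper_width: 0.602
gripper_force: 0.0
t: 24.1
ee_pos: [522.4, 49.7, 328.8]
eef_rot: [3.141, 0.001, 1.8]
wrist_force: [-0.5, 1.0, -0.3]
gripper_width: 0.6
gripper_force: 0.0
top red 201 [579.1 331.8 190.8] [536.3 270.9 184.6]
top tab 16 [545.5  36.4  85.4]
top mount 322 [456.9 308.8  69.4]
top yellow 112 [ 482.1 -277.3  185.6]
top blue 109 [ 468.9 -222.8  185.7]
top obj 0 0
side red 306 [548.7 282.8 187.5] [537.4 267.8 184.4]
side tab 109 [545.5  25.2  85. ]
side mount 238 [458.  305.5  69.3]
side yellow 253 [ 483.5 -280.6  185.7]
side blue 222 [ 470.3 -226.5  185.6]
side obj 62 [614.1  93.8  57. ]
24.2 [522.6  52.7 328.7]
```

View pics/c7.png

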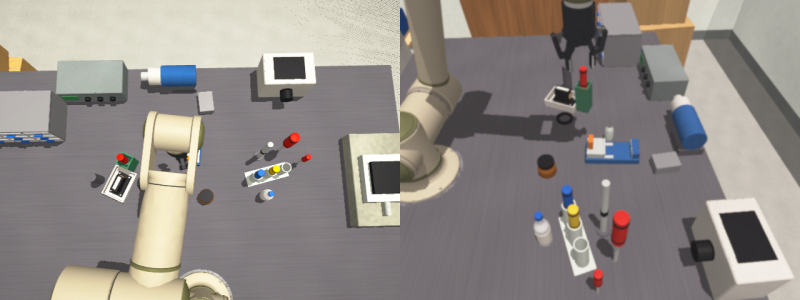

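Both views show the red driver standing in the green pocket (top 184.5 mm, so its tip is on the floor) and the mount flat in the tray. The jaw is open, the blue and yellow drivers are still in their cups, and the gripper is clear.

```bash
python3 -c "
from cell import ctrl
print(ctrl.close_job())"
```

```text
the job is handed in; nothing more can be done
None
```

The job is handed in, at about 24 s on the robot's clock: the vise jaw is open about 38 mm, the mount sits flat in the white tray, the red driver stands handle up on the floor of the green pocket, and the blue and yellow drivers are still in their cups.

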